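# Take the herb tin out through the two-door pass box

### The job

Make sure by touch that the inner gate of the pass box is really shut: press its black handle down firmly until it will go no further, without forcing it. Only then slide the clear outer hatch fully open and lift out the tin, stand it in the middle of the scale plate and let go of it. Finally take the tin again by its two narrow sides and stand it in the vacant place of the rack, upright, centred on the cork patch and in line with the other two tins, leaving those and the other things on the table undisturbed, the gate shut and the hatch open.

Things in the scene. Friction and masses are not known exactly. Their poses are not given: they have to be found in the camera images.
- gate_top (a point): Top centre of the inner gate's black handle bar, 100 (passbox x) x 24 x 14 mm, on a steel plate sliding vertically in guides (150 mm high). Ajar at first by an unknown 0-30 mm; shut, its top is at an unknown 158-182 mm above the table. Slides down at about 3 N of push, stays where left, ends on a hard stop. Checked when shut and pressed with over 8 N for 0.15 s; over 45 N breaks it.
- passbox: Fixed pass box; origin on the table under its chamber's centre, x away from the robot, y to the robot's left (yaw up to 0.2). Chamber inside 166 (x) x 82 (y) mm, open-topped, floor 12 mm, wall tops 120 mm above the table. Gate handle at y +85 mm; white dust hood, 140 mm high, y +95 to +325 mm. Rails for the open hatch reach y -180 mm, 120 mm high.
- hatch_bar (a point): Centre of the outer hatch's handle, a round steel bar 12 mm thick, 64 mm long along the pass box's y, on a post at each end; its axis is 32 mm above the hatch's top face (132 mm above the table). The clear hatch, 190 x 100 x 10 mm, covers the chamber and slides open along the pass box's -y.
- hatch (a joint): How far the outer hatch has slid open, m: 0 shut, 0.12 at its stop; open enough from 0.1. Friction about 2.5 N, stays where left. Keep it shut until the gate is checked.
- tin_mid (a point): Centre of the tin in the chamber: closed steel tin 40 (its x) x 62 (its y) x 100 mm (its z, up), 0.18-0.35 kg; its underside is 50 mm below this point. In the chamber its 62 mm lies along the pass box's y with about 10 mm to spare each side, so fingers fit only on its broad faces, 40 mm apart along its x.
- scale_top (a point): Centre of the top of the scale's steel plate, 110 x 110 mm, 24 mm above the table, fixed. The tin must stand here upright and untouched for 0.3 s, within 30 mm of the middle.
- vacant: Cork patch in the rack's vacant place; origin at its centre on the rack's floor, 10 mm above the table; axes of the rack (yaw up to 0.2). The fixed wooden rack holds three tins 56 mm apart in a row along its y between 90 mm high end boards. The tin goes in with its x along the row (either way round). Along the row there is no room for fingers; in front and behind there is.
- tin_b_mid (a point): Centre of a like tin (40 by 62 by 100 mm) that already stands in the rack; leave it (it may shift less than 15 mm).
- tin_c_mid (a point): Centre of the other like tin that already stands in the rack; leave it (it may shift less than 15 mm).
- spool: Green thread spool, 40 mm across, 60 mm tall, standing on the table, origin at its foot; leave it.
- dish: Round clear bead dish, 72 mm across, 16 mm high, on the table, origin at its foot; leave it.
Things that resemble listed ones, but are neither listed nor needed, are in the scene too. Of the things that look like the part that bears scale_top, take the one that is farthest to the robot's right at the start.

How it is judged:
On the way, in this order (a step that is already met when the one before it is completed fails the run):
1. the inner gate is shut (within 3 mm of its stop) and pressed with at least 8 N (value of joint gate below 0.003 m and contact force between gate and anything else above 8 N), for 0.15 s.
2. the outer hatch is slid open, at least 100 mm (value of joint hatch above 0.1 m), for 0.1 s.
3. the tin stands upright on the scale plate, within 30 mm of its middle, untouched by the robot (horizontal distance between tin_mid and scale_top below 0.03 m and z of tin_mid in the frame of scale_top between 0.045 and 0.055 m and angle between tin_mid's own z axis and vertical below 0.1 rad and contact force between tin and the fingers below 0.05 N and linear speed of tin below 0.02 m/s), for 0.3 s.
At the end, for the whole second after the job is handed in: The tin stands at rest on the rack's floor in the vacant place, upright within 0.1 rad, its centre within 12 mm of the cork patch's across the row and 10 mm along it, square to the row within 0.15 rad, released; the inner gate is shut within 4 mm; the hatch is open at least 90 mm (x of tin_mid in the frame of vacant between -0.012 and 0.012 m and y of tin_mid in the frame of vacant between -0.01 and 0.01 m and z of tin_mid in the frame of vacant between 0.045 and 0.055 m and angle between tin_mid's own z axis and vertical below 0.1 rad and angle between the x axis of tin_mid and the y axis of vacant, either way round below 0.15 rad and linear speed of tin below 0.02 m/s and value of joint gate below 0.004 m and value of joint hatch above 0.09 m); the robot touches nothing.
It fails at once if the outer hatch is open more than 20 mm while the inner gate is more than 4 mm off its stop (value of joint hatch above 0.02 m and value of joint gate above 0.004 m).
It fails at once if the gate is forced: more than 45 N on it (contact force between gate and anything else above 45 N).
It fails at once if a tin already in the rack is shifted 15 mm or tipped (distance of any of tin_b_mid, tin_c_mid from where it was at the start of the episode above 0.015 m).
It fails at once if the spool or the dish is moved 20 mm (distance of any of spool, dish from where it was at the start of the episode above 0.02 m).
It also fails if it takes over 72 s, if anything falls off the work surface, if the arm or the gripper's body presses on something with over 40 N, if the wrist force passes 120 N, or if a joint passes its speed limit or range.

### The arm

A 6-joint arm with a two-finger parallel gripper is mounted at the origin on the work surface. World frame = base frame: x ahead of the robot, y to its left, z up, the work surface at z = 0. Lengths are in m, angles in rad, forces in N, time in s.
With the tool pointing down it reaches from about 0.4 to 0.925 m from the base axis. Payload 12.5 kg.
Tool frame: the origin (TCP) lies between the finger pads; the fingertips stand 22 mm ahead of it and the grasp point (between the pads) lies 3 mm ahead of it; z points along the fingers, y is the line along which they close (so a half turn about z gives the same grasp; the last joint's range is limited). The gripper opens to 95 mm and grips with 3 to 60 N. Pads are 20 mm wide; open, the fingers measure 119 mm over their backs; the gripper's body (75 mm by 180 mm) begins 59 mm behind the grasp point.
Start: joints at [-1.325, 0.491, 1.559, -0, 1.092, -0.106], TCP at [0.215, -0.587, 0.237] pointing down, gripper open.
Joint ranges: [-3.1, 3.1], [-0.84, 2.19], [0.05, 2.79], [-1.13, 4.28], [0.06, 2.93], [-2.69, 2.69]. Speed limits (rad/s): [2.22, 2.22, 2.79, 3.14, 3.14, 3.14].

### API

Orientations are given as a rotation vector (axis times angle).
In Python, from workcell import read_state, camera, job_done gives the robot as it stands. The module is installed in compiled form; this text tells all that it offers.
- The arm moves only by the tool servo_tool, never from a script. Its arguments are lists of equal length, an entry for each row: "travel": the shift along the tool's x, y, z in mm, a list of three; "rot": the turn, a rotation vector about the tool's x, y, z in rad, a list of three; "gripper": the finger opening in mm, from 0 to 95.1. A call has 1 to 20 rows; each row shifts and turns the commanded pose from where the row before left it, along the tool's axes as they then stand; what a row does not reach is not made up. A row lasts 1/12 s, in which the tool goes at most 41.7 mm and 7.16 degrees, less where a joint would pass 70% of its speed; a pose out of reach is approached as far as the arm can. A call with a gripper value outside its range is refused whole. The fingers move at their own pace and stop on an object; "squeeze" is the grip in N (left out, the last holds). Time passes only in rows, so rows that do not move let the fingers close. It gives the time, the measured TCP pose, the force, the opening and the grip force at its end, in the units of the state.
- read_state(): the state, without advancing time (a new reading comes with each control period).
- camera(name): name is "scene" or "top" or "wrist"; returns a dict with "image" (400x640x3 uint8, blue, green, red), "camera_matrix" (3x3 intrinsics, pixels), "origin" and "attitude" of the camera in the world; the wrist camera has in their place "hand_eye" (4x4, takes a point from camera to tool coordinates, whose origin is the TCP and whose axes are the flange's). Camera axes: x right, y up, looking along -z (the intrinsics and any distortion apply to the point x, -y, -z); pixel columns grow to the right and rows downward; lengths in m; the calibration is good to about 2 mm. A picture is of the moment at which its call begins: read the wrist's pose just before it. There is no depth.
- job_done(): hands the job in; it is judged then, once.
The state is a dict: "t": time; "qpos": joint angles; "qvel": joint speeds; "joint_efforts": joint torques, N m; "tcp_pos": TCP position; "tcp_rot": TCP orientation; "wrist_force": force on the tool from outside, world axes, zero at the start; "torque": the same for the moment, N m; "finger_gap": finger opening in m; "grip_force": force on a finger pad.
Only numpy, scipy, OpenCV 4.12 (cv2) and the standard library are available. Lean on these libraries where they do the work, as an engineer would, in place of code of your own. Each camera call takes 0.05 s, during which the arm holds its last target. There are 200 camera calls.

## Working session

There is one attempt and no reset: what is moved stays moved. The work goes in short steps, Python scripts to look and compute and a tool call to move; the robot and the scene stay as the last step left them, time stands still between calls to the robot, and variables do not carry over. Pictures are saved under pics/ and viewed, at most 10 in all, crops included, and the job is handed in when it is done.

Besides the shell and the picture viewer there is one more tool, called after ">>>" as name(argument=value, ...), one argument or row to a line, values as JSON. servo_tool: Moves the arm, as the interface text tells. Its arguments: {"type":"object","properties":{"travel":{"type":"array","items":{"type":"array","items":{"type":"number"}}},"rot":{"type":"array","items":{"type":"array","items":{"type":"number"}}},"gripper":{"type":"array","items":{"type":"number"}},"squeeze":{"type":"number"}},"required":["travel","rot","gripper"]}

```bash
mkdir -p pics; cat > h.py <<'E'
import numpy as np, cv2
from scipy.spatial.transform import Rotation as R
from workcell import read_state, camera, job_done
def look(n,name=None):
    s=read_state(); c=camera(n)
    if name: cv2.imwrite('pics/'+name+'.png',c['image'])
    return c,s
E
python3 - <<'E'
from h import *
for n in ('scene','top'):
    c,s=look(n,n)
    print(n,c['camera_matrix'],c['origin'],c['attitude'],[k for k in c])
    np.savez(n+'.npz',K=c['camera_matrix'],o=c['origin'],a=c['attitude'])
c,s=look('wrist','w0'); print(c['hand_eye'],c['camera_matrix'],list(c)); print(s)
E
```

```text
scene [[476.30480429   0.         317.34263736]
 [  0.         476.30480429 192.56335567]
 [  0.           0.           1.        ]] [ 0.95797939 -0.37524786  1.0715456 ] [0.51949052 0.24835428 0.88880356] ['image', 'camera_matrix', 'origin', 'attitude']
top [[478.03512292   0.         320.90803227]
 [  0.         478.03512292 203.07933484]
 [  0.           0.           1.        ]] [ 0.29365303 -0.02058401  1.37357468] [ 0.15327739 -0.13817394 -1.58979163] ['image', 'camera_matrix', 'origin', 'attitude']
[[-4.61352989e-04  9.65544849e-01  2.60236298e-01  7.32879591e-02]
 [ 9.99999753e-01  5.83593003e-04 -3.92460023e-04  5.49776412e-04]
 [-5.30809837e-04  2.60236053e-01 -9.65544880e-01 -1.47080822e-01]
 [ 0.00000000e+00  0.00000000e+00  0.00000000e+00  1.00000000e+00]] [[280.16100195   0.         321.77991444]
 [  0.         280.16100195 197.55285187]
 [  0.           0.           1.        ]] ['image', 'camera_matrix', 'hand_eye']
{'t': 0.1, 'qpos': array([-1.32465703e+00,  4.91465621e-01,  1.55938784e+00, -3.92319796e-05,
        1.09170172e+00, -1.05598879e-01]), 'qvel': array([ 0.00242781,  0.00079716, -0.0010504 ,  0.0005379 ,  0.00031696,
        0.00113189]), 'joint_efforts': array([ 3.01991458e-03, -6.13623762e+01, -2.58606827e+01,  6.94253272e-02,
        4.69738967e-02, -7.41644953e-05]), 'tcp_pos': array([ 0.21529721, -0.58653895,  0.23614132]), 'tcp_rot': array([-3.09218520e+00, -5.49525680e-01,  1.60646806e-04]), 'wrist_force': array([-0.95298382, -0.39337976, -0.33285861]), 'torque': array([-0.02698962,  0.04605476,  0.008012  ]), 'grip_force': 0.0, 'finger_gap': 0.09478461363744248}
```

View pics/scene.png

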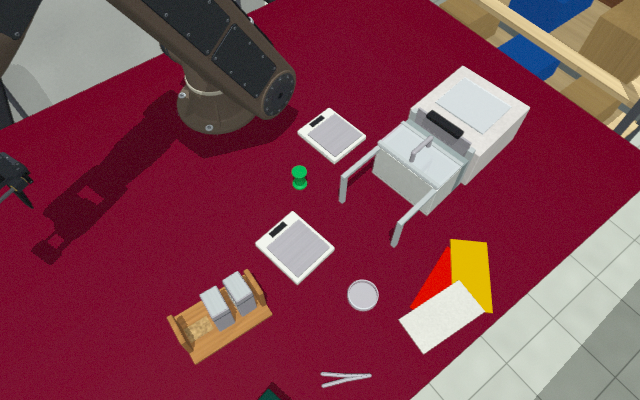

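View pics/top.png

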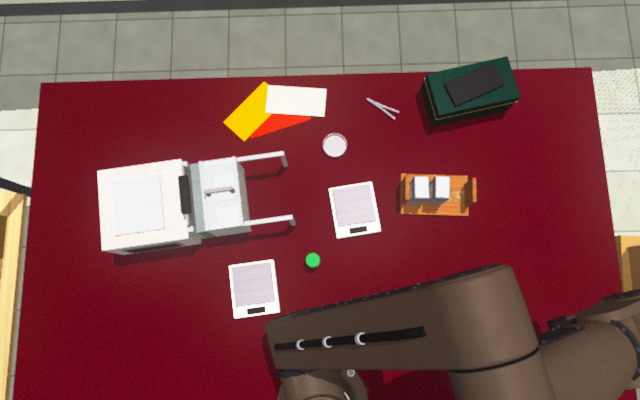

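Candidates: scales at top px (355,209) and (254,289). The first is farthest right, so that's the one (scene px (295,248)). There is one rack, with vacant place at the right end at top px (457,196) and scene px (195,330). The pass box handle is black at top px (185,194), and the hatch bar is at (219,190). I'll check all of these in one close crop.

```bash
python3 - <<'E'
from h import *
t=cv2.imread('pics/top.png'); s=cv2.imread('pics/scene.png')
f=lambda im,x,y:cv2.resize(im[y:y+100,x:x+133],(400,300),interpolation=cv2.INTER_CUBIC)
cv2.imwrite('pics/comp.png',np.vstack([np.hstack([f(t,170,147),f(s,365,85)]),np.hstack([f(t,370,150),f(s,155,262)])]))
E
```

```text
(no output)
```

View pics/comp.png

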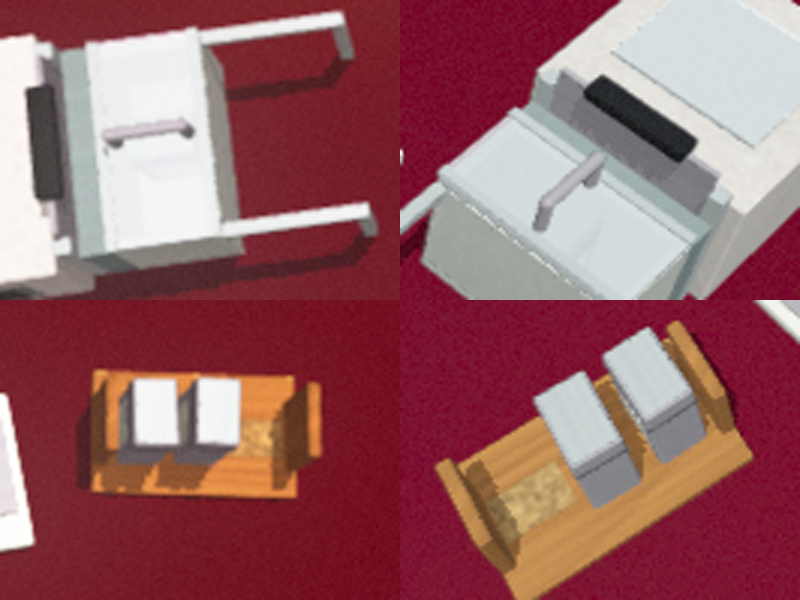

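```bash
cat >> h.py <<'E'
def ray(n,px):
    d=np.load(n+'.npz'); A=R.from_rotvec(d['a']).as_matrix(); K=d['K']
    v=np.linalg.inv(K)@[px[0],px[1],1]; v=A@(v*[1,-1,-1]); return d['o'],v/np.linalg.norm(v)
def tri(rs):
    M=np.zeros((3,3));b=np.zeros(3)
    for o,v in rs:
        P=np.eye(3)-np.outer(v,v);M+=P;b+=P@o
    p=np.linalg.solve(M,b); e=[np.linalg.norm((np.eye(3)-np.outer(v,v))@(p-o)) for o,v in rs]
    return p,max(e)
def onz(r,z): o,v=r; return o+v*(z-o[2])/v[2]
def wsave(tag):  # wrist picture with pose
    s=read_state(); c=camera('wrist'); T=np.eye(4); T[:3,:3]=R.from_rotvec(s['tcp_rot']).as_matrix(); T[:3,3]=s['tcp_pos']
    W=T@c['hand_eye']; cv2.imwrite('pics/%s.png'%tag,c['image'])
    np.savez(tag+'.npz',K=c['camera_matrix'],o=W[:3,3],a=R.from_matrix(W[:3,:3]).as_rotvec())
E
python3 - <<'E'
from h import *
np.set_printoptions(precision=4,suppress=True)
q=3.008
T={'gate':((45,142),(641,117)),'barL':((104,136),(601,158)),'barR':((192,127),(541,210)),'tinB':((218,412),(583,420)),'tinC':((156,412),(650,374))}
off={'gate':((170,147),(365,85)),'tinB':((370,150-100),(155,262-100))}
for k,(a,b) in T.items():
    r=k[:3]=='tin'
    if not r: pa=(170+a[0]/q,147+a[1]/3); pb=(365+(b[0]-400)/q,85+b[1]/3)
    else: pa=(370+a[0]/q,150+(a[1]-300)/3); pb=(155+(b[0]-400)/q,262+(b[1]-300)/3)
    print(k,tri([ray('top',pa),ray('scene',pb)]))
print('scale',tri([ray('top',(354,205)),ray('scene',(299,248))]))
print('gate shape',[onz(ray('top',(170+x/q,147+y/3)),.18) for x,y in((40,87),(50,197))])
print('cork',onz(ray('scene',(155+140/q,262+200/3)),.01),onz(ray('top',(370+262/q,150+136/3)),.01))
print('dish',onz(ray('top',(335,146)),.01),'spool',tri([ray('top',(313,260)),ray('scene',(299,171))]))
E
```

```text
gate (array([0.5518, 0.3399, 0.1703]), np.float64(0.0018070747896067345))
barL (array([0.5578, 0.2916, 0.1599]), np.float64(0.0014605397638576424))
barR (array([0.5649, 0.2167, 0.1583]), np.float64(0.002634877900971009))
tinB (array([ 0.5677, -0.3385,  0.1042]), np.float64(0.0032438455994782626))
tinC (array([ 0.5687, -0.283 ,  0.1058]), np.float64(0.0026745200631013545))
scale (array([ 0.5406, -0.1036,  0.0178]), np.float64(0.002331338742181888))
gate shape [array([0.597 , 0.3411, 0.18  ]), array([0.5009, 0.3298, 0.18  ])]
cork [ 0.5646 -0.3889  0.01  ] [ 0.5619 -0.4059  0.01  ]
dish [ 0.7202 -0.0562  0.01  ] spool (array([0.3827, 0.0159, 0.0595]), np.float64(0.0016769668632501196))
```

The crop shows the black gate bar at top px (185,194), the hatch bar at (219,191), the tins at (422,187) and (442,187), and the cork at (457,195). I'll rotate and lift first, then go to a viewpoint over the scale and rack.

>>> servo_tool(
  travel=[
    [0,0,-10],
    [0,0,-10],
    [0,0,-10],
    [0,0,-10],
    [0,0,-10],
    [0,0,-10],
    [0,0,-10],
    [0,0,-10],
    [0,0,-10],
    [0,0,-10],
    [0,0,-10],
    [0,0,-10],
  ],
  rot=[
    [0,0,-0.11],
    [0,0,-0.11],
    [0,0,-0.11],
    [0,0,-0.11],
    [0,0,-0.11],
    [0,0,-0.11],
    [0,0,-0.11],
    [0,0,-0.11],
    [0,0,-0.11],
    [0,0,-0.11],
    [0,0,-0.11],
    [0,0,-0.11],
  ],
  gripper=[95,95,95,95,95,95,95,95,95,95,95,95],
)

```text
t: 1.15
tcp_pos: [0.2154, -0.5866, 0.3569]
tcp_rot: [-2.1, -2.336, -0.0]
wrist_force: [-0.4, 0.3, 0.7]
finger_gap: 0.0947
grip_force: 0.0
```

>>> servo_tool(
  travel=[
    [27,28,0],
    [27,28,0],
    [27,28,0],
    [27,28,0],
    [27,28,0],
    [27,28,0],
    [27,28,0],
    [27,28,0],
    [27,28,0],
    [27,28,0],
    [27,28,0],
    [27,28,0],
    [27,28,0],
    [0,0,0],
    [0,0,0],
  ],
  rot=[
    [0,0,0],
    [0,0,0],
    [0,0,0],
    [0,0,0],
    [0,0,0],
    [0,0,0],
    [0,0,0],
    [0,0,0],
    [0,0,0],
    [0,0,0],
    [0,0,0],
    [0,0,0],
    [0,0,0],
    [0,0,0],
    [0,0,0],
  ],
  gripper=[95,95,95,95,95,95,95,95,95,95,95,95,95,95,95],
)

```text
t: 2.4
tcp_pos: [0.5429, -0.1992, 0.3561]
tcp_rot: [-2.102, -2.334, 0.001]
wrist_force: [0.8, -0.5, 0.4]
finger_gap: 0.095
grip_force: 0.0
```

```bash
python3 -c "
from h import *
wsave('w1'); s=read_state(); print(s['tcp_pos'],s['tcp_rot'],s['qpos'],s['t'],s['wrist_force'])"
```

```text
[ 0.54222125 -0.20030844  0.35622551] [-2.10408595e+00 -2.33201290e+00  7.74746332e-04] [-4.67994582e-01  3.26204886e-01  1.50239696e+00 -3.12890241e-04
  1.31375662e+00 -5.70584729e-01] 2.45 [-0.50154912 -0.38948795  0.90486913]
```

View pics/w1.png

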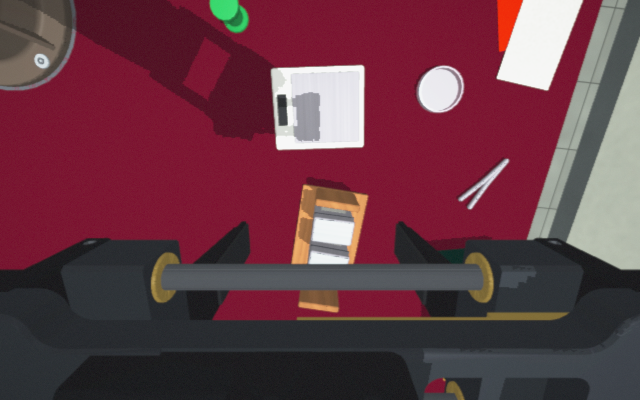

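The picture shows the chosen scale's plate centred at (327,107), the dish at (440,89), and the rack partly behind the gripper. I'll measure the scale, then plan the move to the gate.

```bash
python3 - <<'E'
from h import *
np.set_printoptions(precision=4,suppress=True)
for p in [(290,68),(363,67),(364,146),(291,148)]: print(onz(ray('w1',p),.024))
print(onz(ray('w1',(327,107)),.024), tri([ray('w1',(327,107)),ray('top',(354,205)),ray('scene',(299,248))]))
m=R.from_rotvec(read_state()['tcp_rot']).as_matrix()
print(m.T@(np.array([.553,.335,.30])-read_state()['tcp_pos'])*1000)
E
```

```text
[ 0.4772 -0.0505  0.024 ]
[ 0.5913 -0.0372  0.024 ]
[ 0.6104 -0.1586  0.024 ]
[ 0.4881 -0.1747  0.024 ]
[ 0.5415 -0.1027  0.024 ] (array([ 0.541 , -0.1032,  0.018 ]), np.float64(0.0028536164647982023))
[531.3759  65.6309  56.257 ]
```

>>> servo_tool(
  travel=[
    [36,5,0],
    [36,5,0],
    [36,5,0],
    [36,5,0],
    [36,5,0],
    [36,5,0],
    [36,5,0],
    [36,5,0],
    [36,5,0],
    [36,5,0],
    [36,5,0],
    [0,0,0],
    [0,0,0],
  ],
  rot=[
    [0,0,0],
    [0,0,0],
    [0,0,0],
    [0,0,0],
    [0,0,0],
    [0,0,0],
    [0,0,0],
    [0,0,0],
    [0,0,0],
    [0,0,0],
    [0,0,0],
    [0,0,0],
    [0,0,0],
  ],
  gripper=[0,0,0,0,0,0,0,0,0,0,0,0,0],
  squeeze=20,
)

```text
t: 3.53
tcp_pos: [0.5568, 0.1988, 0.3563]
tcp_rot: [-2.105, -2.332, 0.001]
wrist_force: [-0.3, -0.9, 0.6]
finger_gap: 0.0132
grip_force: 0.0
```

```bash
python3 -c "
from h import *
wsave('w2'); s=read_state(); print(s['tcp_pos'],s['tcp_rot'],s['t'],s['wrist_force'],s['finger_gap'])"
```

```text
[0.55695608 0.19782112 0.35640217] [ 2.10661440e+00  2.33049746e+00 -1.03434077e-03] 3.5833 [-0.62477372 -1.39992307  0.91591693] 0.009467479316089164
```

View pics/w2.png

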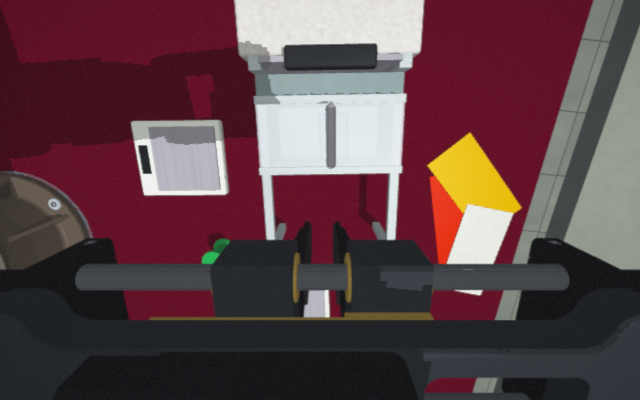

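The gate handle shows at (285–377, 45–68), with its top centre near (331,54). The hatch bar runs from (331,104) to (332,167), in line with the image's vertical, so the tool yaw is right.

```bash
python3 - <<'E'
from h import *
np.set_printoptions(precision=4,suppress=True)
q=3.008
ra=ray('top',(170+45/q,147+142/3)); rb=ray('scene',(365+241/q,85+117/3)); rw=ray('w2',(331,54))
print('gate',tri([ra,rw]),tri([rb,rw]),tri([ra,rb,rw]))
for a,b,w in (((104,136),(601,158),(331,104)),((192,127),(541,210),(331.5,167))):
    A=ray('top',(170+a[0]/q,147+a[1]/3)); B=ray('scene',(365+(b[0]-400)/q,85+b[1]/3)); W=ray('w2',w)
    print('bar',tri([A,W]),tri([B,W]),tri([A,B,W]))
print('handle ends',onz(ray('w2',(285,56)),.175),onz(ray('w2',(377,55)),.175))
print('hatch edges',[onz(ray('w2',p),.132) for p in((256,98),(406,97),(259,171),(402,171))])
s=read_state();m=R.from_rotvec(s['tcp_rot']).as_matrix()
print(m[:,0])
E
```

```text
gate (array([0.5531, 0.344 , 0.1563]), np.float64(0.0016150721485103478)) (array([0.5523, 0.3427, 0.1693]), np.float64(0.0002121388181210976)) (array([0.5519, 0.3413, 0.1691]), np.float64(0.0026597032644332594))
bar (array([0.5586, 0.2926, 0.1517]), np.float64(0.00011252562596033533)) (array([0.5586, 0.2923, 0.1608]), np.float64(0.00030800384758775405)) (array([0.558 , 0.2919, 0.1597]), np.float64(0.0016691645116004468))
bar (array([0.5671, 0.2168, 0.1445]), np.float64(0.0008100794149701133)) (array([0.5668, 0.2186, 0.1595]), np.float64(0.00028096757924159324)) (array([0.5657, 0.2175, 0.1573]), np.float64(0.0033922895164550477))
handle ends [0.5037 0.3347 0.175 ] [0.6013 0.3456 0.175 ]
hatch edges [array([0.4648, 0.2914, 0.132 ]), array([0.6515, 0.3116, 0.132 ]), array([0.4725, 0.1993, 0.132 ]), array([0.6629, 0.2188, 0.132 ])]
[-0.1007  0.9949 -0.0005]
```

>>> servo_tool(
  travel=[
    [35,2.5,0],
    [35,2.5,0],
    [35,2.5,0],
    [35,2.5,10],
    [0,0,25],
    [0,0,25],
    [0,0,25],
    [0,0,20],
    [0,0,10],
    [0,0,5],
    [0,0,0],
    [0,0,0],
  ],
  rot=[
    [0,0,0],
    [0,0,0],
    [0,0,0],
    [0,0,0],
    [0,0,0],
    [0,0,0],
    [0,0,0],
    [0,0,0],
    [0,0,0],
    [0,0,0],
    [0,0,0],
    [0,0,0],
  ],
  gripper=[0,0,0,0,0,0,0,0,0,0,0,0],
)

```text
t: 4.58
tcp_pos: [0.5535, 0.3385, 0.2377]
tcp_rot: [2.107, 2.329, 0.002]
wrist_force: [-0.2, 0.6, 0.5]
finger_gap: 0.0005
grip_force: 0.0
```

>>> servo_tool(
  travel=[
    [0,0,4],
    [0,0,4],
    [0,0,4],
    [0,0,4],
    [0,0,4],
    [0,0,4],
    [0,0,0],
  ],
  rot=[
    [0,0,0],
    [0,0,0],
    [0,0,0],
    [0,0,0],
    [0,0,0],
    [0,0,0],
    [0,0,0],
  ],
  gripper=[0,0,0,0,0,0,0],
)

```text
t: 5.17
tcp_pos: [0.5525, 0.3389, 0.2116]
tcp_rot: [-2.106, -2.331, 0.002]
wrist_force: [0.6, -0.4, -1.0]
finger_gap: 0.001
grip_force: 0.0
```

>>> servo_tool(
  travel=[
    [0,0,2],
    [0,0,2],
    [0,0,2],
    [0,0,2],
    [0,0,0],
  ],
  rot=[
    [0,0,0],
    [0,0,0],
    [0,0,0],
    [0,0,0],
    [0,0,0],
  ],
  gripper=[0,0,0,0,0],
)

```text
t: 5.58
tcp_pos: [0.5526, 0.339, 0.2041]
tcp_rot: [-2.106, -2.331, 0.001]
wrist_force: [0.1, 0.7, -0.8]
finger_gap: 0.0003
grip_force: 0.0
```

>>> servo_tool(
  travel=[
    [0,0,2],
    [0,0,2],
    [0,0,0],
  ],
  rot=[
    [0,0,0],
    [0,0,0],
    [0,0,0],
  ],
  gripper=[0,0,0],
)

```text
t: 5.83
tcp_pos: [0.5527, 0.3389, 0.2002]
tcp_rot: [-2.106, -2.331, 0.001]
wrist_force: [-0.2, -0.0, 0.5]
finger_gap: 0.0006
grip_force: 0.0
```

>>> servo_tool(
  travel=[
    [0,0,2],
    [0,0,2],
    [0,0,0],
  ],
  rot=[
    [0,0,0],
    [0,0,0],
    [0,0,0],
  ],
  gripper=[0,0,0],
)

```text
t: 6.08
tcp_pos: [0.5527, 0.339, 0.1964]
tcp_rot: [2.106, 2.331, -0.0]
wrist_force: [0.4, 0.3, 0.5]
finger_gap: 0.0005
grip_force: 0.0
```

Fingertips are at about 0.174 with no contact yet. I'll go on in 2–3 mm steps.

>>> servo_tool(
  travel=[
    [0,0,1.5],
    [0,0,1.5],
    [0,0,0],
  ],
  rot=[
    [0,0,0],
    [0,0,0],
    [0,0,0],
  ],
  gripper=[0,0,0],
)

```text
t: 6.33
tcp_pos: [0.5528, 0.339, 0.1945]
tcp_rot: [2.106, 2.33, 0.001]
wrist_force: [-3.5, -2.3, 10.3]
finger_gap: 0.0006
grip_force: 5.1
```

>>> servo_tool(
  travel=[
    [0,0,1.5],
    [0,0,1.5],
    [0,0,0],
  ],
  rot=[
    [0,0,0],
    [0,0,0],
    [0,0,0],
  ],
  gripper=[0,0,0],
)

```text
t: 6.58
tcp_pos: [0.5528, 0.3391, 0.1944]
tcp_rot: [2.105, 2.33, 0.004]
wrist_force: [-10.1, -5.5, 30.9]
finger_gap: 0.0004
grip_force: 15.9
```

>>> servo_tool(
  travel=[
    [0,0,0],
    [0,0,0],
    [0,0,-1],
    [0,0,-4],
    [0,0,-10],
    [0,0,-20],
    [0,0,0],
  ],
  rot=[
    [0,0,0],
    [0,0,0],
    [0,0,0],
    [0,0,0],
    [0,0,0],
    [0,0,0],
    [0,0,0],
  ],
  gripper=[0,0,0,0,0,0,0],
)

```text
t: 7.17
tcp_pos: [0.5538, 0.3396, 0.2289]
tcp_rot: [2.105, 2.329, 0.007]
wrist_force: [-0.2, 0.9, 0.5]
finger_gap: 0.0005
grip_force: 0.0
```

```bash
python3 - <<'E'
from h import *
s=read_state();m=R.from_rotvec(s['tcp_rot']).as_matrix()
print(s['tcp_pos'],s['wrist_force'],m.T@(np.array([.5621,.2545,.232])-s['tcp_pos'])*1000, m[:,:2])
E
```

```text
[0.55381997 0.33957631 0.22886716] [-0.20410685  0.90046315  0.45315761] [-85.47273486  -0.32721469  -3.26455498] [[-0.10083704  0.99489468]
 [ 0.99490179  0.10082984]
 [ 0.00152441  0.00423265]]
```

>>> servo_tool(
  travel=[
    [-28,0,0],
    [-28,0,0],
    [-29.5,0,0],
    [0,0,0],
    [0,0,10],
    [0,0,20],
    [0,0,20],
    [0,0,10],
    [0,0,4.5],
    [0,0,0],
  ],
  rot=[
    [0,0,0],
    [0,0,0],
    [0,0,0],
    [0,0,0],
    [0,0,0],
    [0,0,0],
    [0,0,0],
    [0,0,0],
    [0,0,0],
    [0,0,0],
  ],
  gripper=[50,50,50,50,50,50,50,50,50,50],
)

```text
t: 8.0
tcp_pos: [0.561, 0.2544, 0.1598]
tcp_rot: [-2.105, -2.331, 0.003]
wrist_force: [1.1, 0.1, -0.0]
finger_gap: 0.0498
grip_force: 0.0
```

>>> servo_tool(
  travel=[
    [0,0,0],
    [0,0,0],
    [0,0,0],
    [0,0,0],
    [0,0,0],
    [0,0,0],
    [0,0,0],
    [0,0,0],
  ],
  rot=[
    [0,0,0],
    [0,0,0],
    [0,0,0],
    [0,0,0],
    [0,0,0],
    [0,0,0],
    [0,0,0],
    [0,0,0],
  ],
  gripper=[0,0,0,0,0,0,0,0],
  squeeze=20,
)

```text
t: 8.67
tcp_pos: [0.5616, 0.254, 0.1614]
tcp_rot: [2.106, 2.331, 0.001]
wrist_force: [0.4, -0.7, 1.9]
finger_gap: 0.0112
grip_force: 20.0
```

>>> servo_tool(
  travel=[
    [-3,0,0],
    [-6,0,0],
    [-12,0,0],
    [-12,0,0],
    [-12,0,0],
    [-12,0,0],
    [-12,0,0],
    [-12,0,0],
    [-12,0,0],
    [-12,0,0],
    [-6,0,0],
    [-4,0,0],
    [-2,0,0],
    [0,0,0],
  ],
  rot=[
    [0,0,0],
    [0,0,0],
    [0,0,0],
    [0,0,0],
    [0,0,0],
    [0,0,0],
    [0,0,0],
    [0,0,0],
    [0,0,0],
    [0,0,0],
    [0,0,0],
    [0,0,0],
    [0,0,0],
    [0,0,0],
  ],
  gripper=[0,0,0,0,0,0,0,0,0,0,0,0,0,0],
)

```text
t: 9.83
tcp_pos: [0.5754, 0.1365, 0.1614]
tcp_rot: [2.105, 2.327, 0.006]
wrist_force: [12.6, -1.2, -4.8]
finger_gap: 0.0112
grip_force: 20.0
```

>>> servo_tool(
  travel=[
    [0,0,0],
    [0,0,0],
    [0,0,0],
    [0,0,-10],
    [0,0,-25],
    [0,0,-35],
    [0,0,-35],
    [0,0,-35],
    [0,0,-35],
    [0,0,-20],
    [0,0,0],
    [0,0,0],
  ],
  rot=[
    [0,0,0],
    [0,0,0],
    [0,0,0],
    [0,0,0],
    [0,0,0],
    [0,0,0],
    [0,0,0],
    [0,0,0],
    [0,0,0],
    [0,0,0],
    [0,0,0],
    [0,0,0],
  ],
  gripper=[60,60,60,60,60,60,60,60,70,70,70,70],
)

```text
t: 10.83
tcp_pos: [0.5729, 0.1375, 0.3575]
tcp_rot: [2.105, 2.33, 0.002]
wrist_force: [-0.4, -0.5, -0.1]
finger_gap: 0.0695
grip_force: 0.0
```

```bash
python3 -c "
from h import *
wsave('w3'); s=read_state(); print(s['tcp_pos'],s['tcp_rot'],s['t'],s['wrist_force'],s['finger_gap'])
f=lambda im,x,y:cv2.resize(im[y:y+150,x:x+200],(400,300),interpolation=cv2.INTER_CUBIC)
c,_=look('scene','scene2');d,_=look('top','top2')
w=cv2.imread('pics/w3.png')
z=lambda im,x,y:cv2.resize(im[y:y+100,x:x+133],(400,300),interpolation=cv2.INTER_CUBIC)
cv2.imwrite('pics/comp2.png',np.vstack([np.hstack([f(w,230,20),z(c['image'],365,85)]),np.hstack([z(d['image'],170,147),z(d['image'],370,150)])]))
"
```

```text
[0.57266349 0.1374834  0.35605011] [-2.10626911e+00 -2.33071489e+00  5.39915055e-04] 10.8833 [ 0.29566145 -0.1886502   0.05848593] 0.06968704532852803
```

View pics/comp2.png

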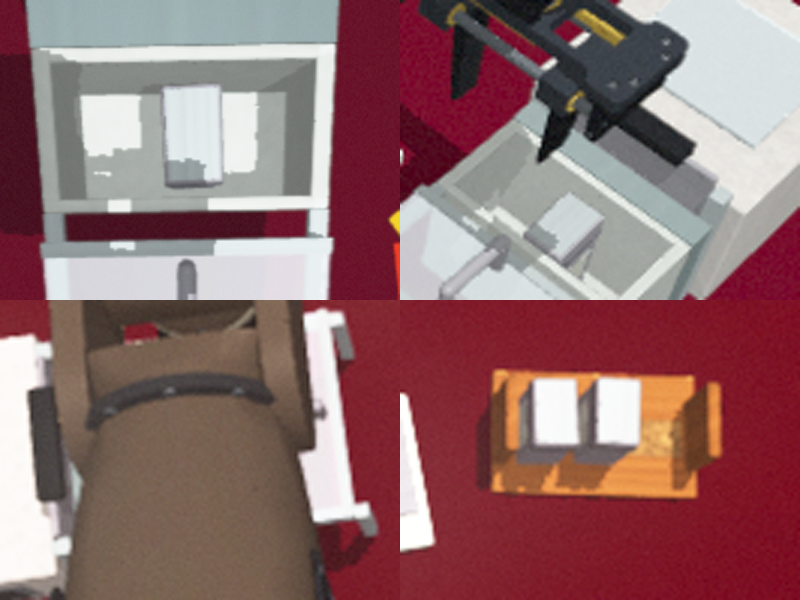

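The hatch is open. The tin's top face is in the wrist picture around (326,87), nearly square to the tool, and in the scene picture around (420,161).

```bash
python3 - <<'E'
from h import *
np.set_printoptions(precision=4,suppress=True)
w=lambda x,y:ray('w3',(230+x/2,20+y/2))
print(onz(w(192,134),.112),tri([w(192,134),ray('scene',(365+166/3.008,85+228/3))]))
C=[onz(w(*p),.112) for p in((163,87),(218,86),(221,181),(167,184))]; print(np.array(C))
s=read_state();m=R.from_rotvec(s['tcp_rot']).as_matrix()
print(m.T@(onz(w(192,134),.112)-s['tcp_pos'])*1000)
E
```

```text
[0.5674 0.2544 0.112 ] (array([0.5686, 0.2559, 0.1061]), np.float64(0.0014619372166318747))
[[0.5459 0.2806 0.112 ]
 [0.581  0.2847 0.112 ]
 [0.5898 0.227  0.112 ]
 [0.554  0.2215 0.112 ]]
[116.8464   7.1155 242.937 ]
```

>>> servo_tool(
  travel=[
    [29,1.8,0],
    [29,1.8,0],
    [29,1.8,0],
    [30,1.8,0],
    [0,0,20],
    [0,0,35],
    [0,0,35],
    [0,0,35],
    [0,0,30],
    [0,0,20],
    [0,0,20],
    [0,0,15],
    [0,0,0],
    [0,0,0],
  ],
  rot=[
    [0,0,-0.03],
    [0,0,0],
    [0,0,0],
    [0,0,0],
    [0,0,0],
    [0,0,0],
    [0,0,0],
    [0,0,0],
    [0,0,0],
    [0,0,0],
    [0,0,0],
    [0,0,0],
    [0,0,0],
    [0,0,0],
  ],
  gripper=[70,70,70,70,70,70,70,70,70,70,70,70,70,70],
)

```text
t: 12.15
tcp_pos: [0.5654, 0.2543, 0.145]
tcp_rot: [-2.07, -2.361, 0.004]
wrist_force: [-0.4, 0.3, -0.3]
finger_gap: 0.0697
grip_force: 0.0
```

>>> servo_tool(
  travel=[
    [0,0,15],
    [0,0,15],
    [0,0,15],
    [0,0,10],
    [0,0,5],
    [0,0,0],
    [0,0,0],
  ],
  rot=[
    [0,0,0],
    [0,0,0],
    [0,0,0],
    [0,0,0],
    [0,0,0],
    [0,0,0],
    [0,0,0],
  ],
  gripper=[70,70,70,70,70,70,70],
)

```text
t: 12.73
tcp_pos: [0.5662, 0.2546, 0.0867]
tcp_rot: [2.071, 2.362, 0.001]
wrist_force: [-0.7, 0.5, -0.4]
finger_gap: 0.0699
grip_force: 0.0
```

>>> servo_tool(
  travel=[
    [0,0,0],
    [0,0,0],
    [0,0,0],
    [0,0,0],
    [0,0,0],
    [0,0,0],
    [0,0,0],
    [0,0,0],
  ],
  rot=[
    [0,0,0],
    [0,0,0],
    [0,0,0],
    [0,0,0],
    [0,0,0],
    [0,0,0],
    [0,0,0],
    [0,0,0],
  ],
  gripper=[10,10,10,10,10,10,10,10],
  squeeze=30,
)

```text
t: 13.4
tcp_pos: [0.5661, 0.2546, 0.0863]
tcp_rot: [2.071, 2.362, 0.001]
wrist_force: [0.9, -0.4, 3.4]
finger_gap: 0.0395
grip_force: 30.0
```

>>> servo_tool(
  travel=[
    [0,0,-2],
    [0,0,-5],
    [0,0,-15],
    [0,0,-25],
    [0,0,-25],
    [0,0,-25],
    [0,0,-25],
    [0,0,-25],
    [0,0,-20],
    [0,0,-15],
    [0,0,0],
    [0,0,0],
  ],
  rot=[
    [0,0,0],
    [0,0,0],
    [0,0,0],
    [0,0,0],
    [0,0,0],
    [0,0,0],
    [0,0,0],
    [0,0,0],
    [0,0,0],
    [0,0,0],
    [0,0,0],
    [0,0,0],
  ],
  gripper=[10,10,10,10,10,10,10,10,10,10,10,10],
)

```text
t: 14.4
tcp_pos: [0.5657, 0.2545, 0.2682]
tcp_rot: [2.071, 2.362, 0.001]
wrist_force: [0.0, -0.9, -3.9]
finger_gap: 0.0398
grip_force: 30.0
```

```bash
python3 - <<'E'
from h import *
s=read_state();m=R.from_rotvec(s['tcp_rot']).as_matrix()
print(s['tcp_pos'],s['wrist_force'],s['qpos'],m.T@(np.array([.5415,-.103,.19])-s['tcp_pos'])*1000)
E
```

```text
[0.56568181 0.25445451 0.26815508] [ 0.02823741 -0.867669   -3.897747  ] [ 3.16285854e-01  4.55606222e-01  1.53149939e+00 -7.06284274e-05
  1.15406583e+00  1.85306343e-01] [-351.23351846  -70.70345326   78.12001837]
```

>>> servo_tool(
  travel=[
    [-15,-3,0],
    [-30,-6,0],
    [-36,-7.2,0],
    [-36,-7.2,0],
    [-36,-7.2,0],
    [-36,-7.2,0],
    [-36,-7.2,0],
    [-36,-7.2,0],
    [-36,-7.2,0],
    [-30,-6,0],
    [-16,-4,0],
    [-8,-2.4,0],
    [0,0,20],
    [0,0,30],
    [0,0,30],
    [0,0,30],
    [0,0,20],
    [0,0,10],
    [0,0,0],
    [0,0,0],
  ],
  rot=[
    [0,0,0],
    [0,0,0],
    [0,0,0],
    [0,0,0],
    [0,0,0],
    [0,0,0],
    [0,0,0],
    [0,0,0],
    [0,0,0],
    [0,0,0],
    [0,0,0],
    [0,0,0],
    [0,0,0],
    [0,0,0],
    [0,0,0],
    [0,0,0],
    [0,0,0],
    [0,0,0],
    [0,0,0],
    [0,0,0],
  ],
  gripper=[10,10,10,10,10,10,10,10,10,10,10,10,10,10,10,10,10,10,10,10],
)

```text
t: 16.07
tcp_pos: [0.5406, -0.1027, 0.1282]
tcp_rot: [-2.07, -2.362, 0.001]
wrist_force: [0.1, -0.3, -2.9]
finger_gap: 0.0402
grip_force: 30.0
```

>>> servo_tool(
  travel=[
    [0,0,8],
    [0,0,8],
    [0,0,5],
    [0,0,3],
    [0,0,1],
    [0,0,0],
  ],
  rot=[
    [0,0,0],
    [0,0,0],
    [0,0,0],
    [0,0,0],
    [0,0,0],
    [0,0,0],
  ],
  gripper=[10,10,10,10,10,10],
)

```text
t: 16.57
tcp_pos: [0.5406, -0.1029, 0.103]
tcp_rot: [-2.071, -2.362, 0.0]
wrist_force: [-0.2, -0.3, -2.6]
finger_gap: 0.0398
grip_force: 30.0
```

>>> servo_tool(
  travel=[
    [0,0,1],
    [0,0,1],
    [0,0,1],
    [0,0,1],
    [0,0,0],
  ],
  rot=[
    [0,0,0],
    [0,0,0],
    [0,0,0],
    [0,0,0],
    [0,0,0],
  ],
  gripper=[10,10,10,10,10],
)

```text
t: 16.98
tcp_pos: [0.5405, -0.1029, 0.099]
tcp_rot: [-2.071, -2.362, 0.0]
wrist_force: [0.7, -0.1, -2.1]
finger_gap: 0.04
grip_force: 30.0
```

>>> servo_tool(
  travel=[
    [0,0,0.5],
    [0,0,0.5],
    [0,0,0.5],
    [0,0,0],
  ],
  rot=[
    [0,0,0],
    [0,0,0],
    [0,0,0],
    [0,0,0],
  ],
  gripper=[10,10,10,10],
)

```text
t: 17.32
tcp_pos: [0.5406, -0.1028, 0.0983]
tcp_rot: [2.071, 2.362, 0.0]
wrist_force: [-1.8, 1.1, 6.2]
finger_gap: 0.0397
grip_force: 30.0
```

>>> servo_tool(
  travel=[
    [0,0,0],
    [0,0,0],
    [0,0,0],
    [0,0,0],
    [0,0,0],
    [0,0,0],
    [0,0,-5],
    [0,0,-15],
    [0,0,-20],
    [0,0,-20],
    [0,0,-10],
    [0,0,0],
  ],
  rot=[
    [0,0,0],
    [0,0,0],
    [0,0,0],
    [0,0,0],
    [0,0,0],
    [0,0,0],
    [0,0,0],
    [0,0,0],
    [0,0,0],
    [0,0,0],
    [0,0,0],
    [0,0,0],
  ],
  gripper=[70,70,70,70,70,70,70,90,90,90,90,90],
)

```text
t: 18.32
tcp_pos: [0.5414, -0.1031, 0.1698]
tcp_rot: [2.069, 2.359, 0.002]
wrist_force: [0.2, -0.7, 0.4]
finger_gap: 0.0893
grip_force: 0.0
```

>>> servo_tool(
  travel=[
    [0,0,0],
    [0,0,0],
    [0,0,0],
    [0,0,0],
    [0,0,0],
    [0,0,0],
    [0,0,0],
    [0,0,0],
    [0,0,0],
    [0,0,0],
    [0,0,0],
    [0,0,0],
    [0,0,0],
    [0,0,0],
    [0,0,0],
    [0,0,0],
  ],
  rot=[
    [0,0,0.11],
    [0,0,0.11],
    [0,0,0.11],
    [0,0,0.11],
    [0,0,0.11],
    [0,0,0.11],
    [0,0,0.11],
    [0,0,0.11],
    [0,0,0.11],
    [0,0,0.11],
    [0,0,0.11],
    [0,0,0.11],
    [0,0,0.11],
    [0,0,0.11],
    [0,0,0.031],
    [0,0,0],
  ],
  gripper=[90,90,90,90,90,90,90,90,90,90,90,90,90,90,90,90],
)

```text
t: 19.65
tcp_pos: [0.5403, -0.1028, 0.1666]
tcp_rot: [-3.135, -0.203, 0.002]
wrist_force: [-0.7, 0.3, 0.1]
finger_gap: 0.0899
grip_force: 0.0
```

```bash
python3 - <<'E'
from h import *
c,s=look('scene','scene3'); wsave('w4')
d,_=look('top')
f=lambda im,x,y:cv2.resize(im[y:y+100,x:x+133],(400,300),interpolation=cv2.INTER_CUBIC)
im=c['image']; w=cv2.imread('pics/w4.png')
cv2.imwrite('pics/comp3.png',np.vstack([np.hstack([f(im,230,185),f(im,365,85)]),np.hstack([f(im,155,262),cv2.resize(w,(400,250))[:250] if 0 else cv2.copyMakeBorder(cv2.resize(w,(400,250)),0,50,0,0,cv2.BORDER_CONSTANT)])]))
print(s['tcp_pos'],s['tcp_rot'],2*np.arctan2(s['tcp_rot'][1],s['tcp_rot'][0]))
E
```

```text
[ 0.54025228 -0.10277765  0.16661681] [-3.13464133e+00 -2.02954196e-01  1.93638589e-03] -6.15387461910739
```

View pics/comp3.png

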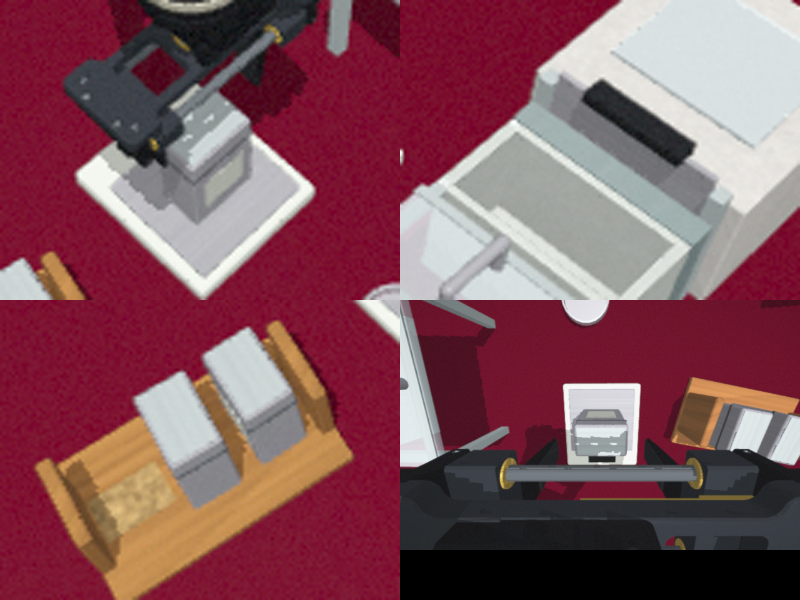

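The tin stands upright near the middle of the plate, the gate and hatch look right, and the rack is unchanged. Now I'll regrip by the narrow sides.

>>> servo_tool(
  travel=[
    [0,0,15],
    [0,0,20],
    [0,0,15],
    [0,0,10],
    [0,0,6],
    [0,0,2],
    [0,0,0],
    [0,0,0],
    [0,0,0],
    [0,0,0],
    [0,0,0],
    [0,0,0],
    [0,0,0],
    [0,0,0],
  ],
  rot=[
    [0,0,0],
    [0,0,0],
    [0,0,0],
    [0,0,0],
    [0,0,0],
    [0,0,0],
    [0,0,0],
    [0,0,0],
    [0,0,0],
    [0,0,0],
    [0,0,0],
    [0,0,0],
    [0,0,0],
    [0,0,0],
  ],
  gripper=[90,90,90,90,90,90,90,30,30,30,30,30,30,30],
  squeeze=30,
)

```text
t: 20.97
tcp_pos: [0.5407, -0.1028, 0.0999]
tcp_rot: [3.135, 0.205, 0.001]
wrist_force: [-1.6, 0.5, 4.3]
finger_gap: 0.062
grip_force: 30.0
```

```bash
python3 - <<'E'
from h import *
np.set_printoptions(precision=4,suppress=True)
s=read_state(); print(s['tcp_pos'],s['finger_gap'])
# rack from scene (comp3 lower-left, unobstructed)
S=lambda x,y: ray('scene',(155+x/3.008,262+(y-300)/3))
P=lambda x,y: ray('top',(370+x/3.008,150+(y-300)/3))
k=onz(S(135,502),.01); print('cork centre',k,[onz(S(*p),.01) for p in((86,513),(155,463),(178,497),(107,540))])
for n,q in (('B',((135,397),(184,372),(231,437),(180,467))),('C',((204,355),(250,330),(294,391),(251,420)))):
    c=np.array([onz(S(*p),.11) for p in q]); print(n,c.mean(0)[:2],c[:,:2].tolist())
print('rack floor front/back edge top cam',[onz(P(*p),.01)[:2] for p in((92,496),(296,496),(94,371),(295,376))])
print('tins top cam',[onz(P(*p),.11)[:2] for p in((218,412),(156,412))])
print('front edge scene',[onz(S(*p),.01)[:2] for p in((120,600),(352,457))])
# w4 rack (full-res pixels = 1.6x)
E
python3 - <<'E'
import cv2
w=cv2.imread('pics/w4.png'); cv2.imwrite('pics/w4c.png',cv2.resize(w[110:250,430:640],(800,533),interpolation=cv2.INTER_CUBIC))
E
```

```text
[ 0.5407 -0.1028  0.0999] 0.0619673356179238
cork centre [ 0.5636 -0.3926  0.01  ] [array([ 0.5486, -0.4252,  0.01  ]), array([ 0.5472, -0.3658,  0.01  ]), array([ 0.5798, -0.3655,  0.01  ]), array([ 0.5753, -0.4228,  0.01  ])]
B [ 0.57   -0.3353] [[0.5369894729119963, -0.35359765417373124], [0.5420731486552213, -0.3170033123210799], [0.6020805905203275, -0.31608657964892367], [0.5986828262848708, -0.3546840785927595]]
C [ 0.5712 -0.2811] [[0.5398321224165816, -0.29916461301540453], [0.5437206115879554, -0.26310477049304093], [0.6009622382266078, -0.2635439266542742], [0.6002875257957447, -0.29867965731930507]]
rack floor front/back edge top cam [array([ 0.5073, -0.2392]), array([ 0.5024, -0.4339]), array([ 0.6307, -0.2478]), array([ 0.6206, -0.4424])]
tins top cam [array([ 0.5652, -0.34  ]), array([ 0.5666, -0.2846])]
front edge scene [array([ 0.618 , -0.4367]), array([ 0.6337, -0.2462])]
```

View pics/w4c.png

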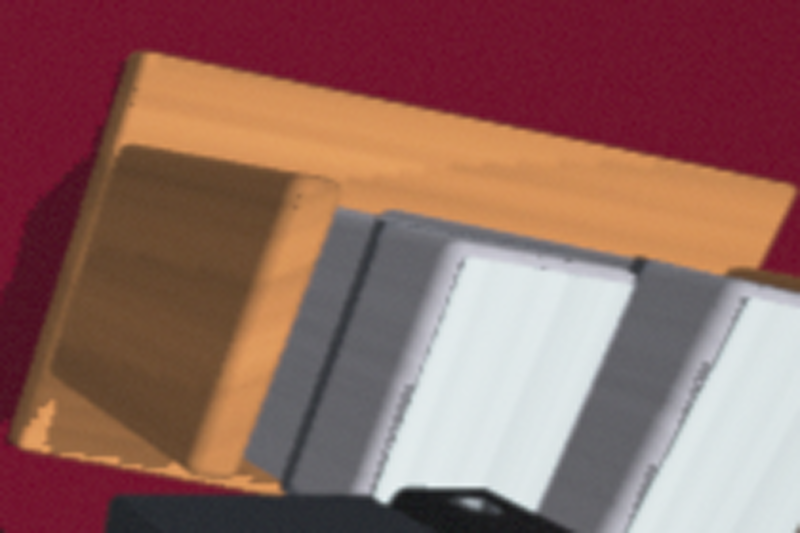

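The crop shows the rack floor's back edge from (140,55) to (795,185) and the end board hiding the cork. I'll lift the tin, turn to the rack's yaw and take one close wrist look at the cork.

>>> servo_tool(
  travel=[
    [0,0,-3],
    [0,0,-10],
    [0,0,-20],
    [0,0,-20],
    [0,0,-20],
    [0,0,-20],
    [0,0,-20],
    [0,0,-20],
    [0,0,-20],
    [0,0,-20],
    [0,0,-20],
    [0,0,-7],
    [0,0,0],
    [0,0,0],
    [0,0,0],
    [0,0,0],
    [0,0,0],
    [0,0,0],
  ],
  rot=[
    [0,0,0],
    [0,0,0],
    [0,0,0],
    [0,0,-0.1],
    [0,0,-0.1],
    [0,0,-0.1],
    [0,0,-0.1],
    [0,0,-0.1],
    [0,0,-0.1],
    [0,0,-0.1],
    [0,0,-0.1],
    [0,0,-0.1],
    [0,0,-0.1],
    [0,0,-0.1],
    [0,0,-0.1],
    [0,0,-0.1],
    [0,0,-0.1],
    [0,0,0],
  ],
  gripper=[30,30,30,30,30,30,30,30,30,30,30,30,30,30,30,30,30,30],
)

```text
t: 22.47
tcp_pos: [0.5402, -0.1028, 0.3]
tcp_rot: [-2.26, -2.181, 0.0]
wrist_force: [-1.0, 0.6, -3.7]
finger_gap: 0.0616
grip_force: 30.0
```

```bash
python3 - <<'E'
from h import *
print([onz(ray('w4',(430+x/3.81,110+y/3.81)),.01) for x,y in((140,55),(795,185))])
s=read_state();m=R.from_rotvec(s['tcp_rot']).as_matrix()
print(s['tcp_pos'],s['wrist_force'],s['qpos'],m.T@(np.array([.565,-.49,.30])-s['tcp_pos'])*1000)
E
```

```text
[array([ 0.63048346, -0.24481878,  0.01      ]), array([ 0.62004791, -0.43878722,  0.01      ])]
[ 0.54021476 -0.10275017  0.30003262] [-0.99883755  0.60137269 -3.68052883] [-3.08042435e-01  3.22905905e-01  1.65766153e+00 -1.04034097e-04
  1.16130194e+00 -2.72454423e-01] [-3.86124350e+02  3.85320946e+01  2.80896231e-02]
```

>>> servo_tool(
  travel=[
    [-16,1.5,0],
    [-30,3,0],
    [-37,3.8,0],
    [-37,3.8,0],
    [-37,3.8,0],
    [-37,3.8,0],
    [-37,3.8,0],
    [-37,3.8,0],
    [-37,3.8,0],
    [-37,3.8,0],
    [-26,2.5,0],
    [-18,1,0],
    [0,0,0],
    [0,0,0],
  ],
  rot=[
    [0,0,0],
    [0,0,0],
    [0,0,0],
    [0,0,0],
    [0,0,0],
    [0,0,0],
    [0,0,0],
    [0,0,0],
    [0,0,0],
    [0,0,0],
    [0,0,0],
    [0,0,0],
    [0,0,0],
    [0,0,0],
  ],
  gripper=[30,30,30,30,30,30,30,30,30,30,30,30,30,30],
)

```text
t: 23.63
tcp_pos: [0.563, -0.4905, 0.2989]
tcp_rot: [-2.269, -2.171, -0.0]
wrist_force: [0.1, 0.4, -3.0]
finger_gap: 0.0617
grip_force: 30.0
```

```bash
python3 - <<'E'
from h import *
wsave('w5'); s=read_state(); print(s['tcp_pos'],s['tcp_rot'],s['finger_gap'])
w=cv2.imread('pics/w5.png'); cv2.imwrite('pics/w5c.png',cv2.resize(w[60:270,200:480],(800,600),interpolation=cv2.INTER_CUBIC))
E
```

```text
[ 0.56329803 -0.48963599  0.29937281] [-2.26723041e+00 -2.17316006e+00 -2.62217866e-04] 0.06197660228000866
```

View pics/w5c.png

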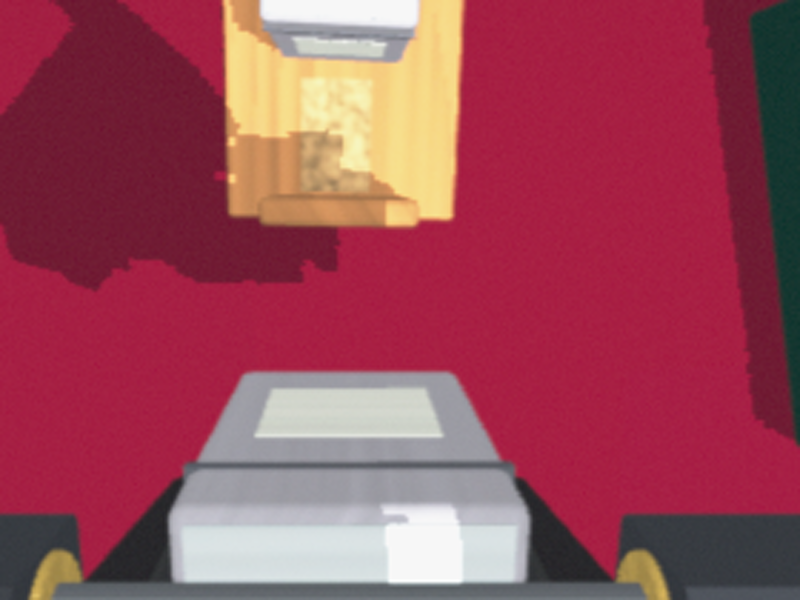

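The cork patch is at (301–373, 77–193) in the crop and the rack edges are at x≈228 and 457. The held tin is upright.

```bash
python3 - <<'E'
from h import *
np.set_printoptions(precision=4,suppress=True)
w=lambda x,y:ray('w5',(200+x/2.857,60+y/2.857))
for p in((301,77),(373,77),(301,190),(373,193)): print('cork',onz(w(*p),.01))
print('edges',[onz(w(*p),.01) for p in((230,215),(453,218),(225,10),(463,10))])
print('tinB bottom/top front edge',[onz(w(*p),.11) for p in((262,20),(418,22))],[onz(w(*p),.085) for p in((290,55),(403,60))])
s=read_state();m=R.from_rotvec(s['tcp_rot']).as_matrix(); print(m[:,0])
E
```

```text
cork [ 0.5446 -0.3674  0.01  ]
cork [ 0.5813 -0.3691  0.01  ]
cork [ 0.5413 -0.4232  0.01  ]
cork [ 0.5792 -0.4265  0.01  ]
edges [array([ 0.5028, -0.4344,  0.01  ]), array([ 0.6213, -0.4413,  0.01  ]), array([ 0.5085, -0.3344,  0.01  ]), array([ 0.6274, -0.3397,  0.01  ])]
tinB bottom/top front edge [array([ 0.5359, -0.3578,  0.11  ]), array([ 0.5961, -0.3612,  0.11  ])] [array([ 0.5443, -0.3673,  0.085 ]), array([ 0.5916, -0.3714,  0.085 ])]
[0.0424 0.9991 0.0009]
```

>>> servo_tool(
  travel=[
    [14,-1,0],
    [28,-2,0],
    [28,-2,0],
    [16,-1,0],
    [8,-0.5,0],
    [0,0,0],
    [0,0,15],
    [0,0,30],
    [0,0,30],
    [0,0,20],
    [0,0,10],
    [0,0,0],
    [0,0,0],
  ],
  rot=[
    [0,0,0.013],
    [0,0,0],
    [0,0,0],
    [0,0,0],
    [0,0,0],
    [0,0,0],
    [0,0,0],
    [0,0,0],
    [0,0,0],
    [0,0,0],
    [0,0,0],
    [0,0,0],
    [0,0,0],
  ],
  gripper=[30,30,30,30,30,30,30,30,30,30,30,30,30],
)

```text
t: 24.77
tcp_pos: [0.5621, -0.3965, 0.1952]
tcp_rot: [2.28, 2.161, -0.0]
wrist_force: [0.5, -0.8, -3.1]
finger_gap: 0.0622
grip_force: 30.0
```

>>> servo_tool(
  travel=[
    [1,0,5],
    [0,0,10],
    [0,0,12],
    [0,0,12],
    [0,0,12],
    [0,0,8],
    [0,0,5],
    [0,0,0],
  ],
  rot=[
    [0,0,0],
    [0,0,0],
    [0,0,0],
    [0,0,0],
    [0,0,0],
    [0,0,0],
    [0,0,0],
    [0,0,0],
  ],
  gripper=[30,30,30,30,30,30,30,30],
)

```text
t: 25.43
tcp_pos: [0.5615, -0.3946, 0.1291]
tcp_rot: [-2.278, -2.16, 0.0]
wrist_force: [0.3, 0.5, -2.6]
finger_gap: 0.0618
grip_force: 30.0
```

>>> servo_tool(
  travel=[
    [0,0,10],
    [0,0,10],
    [0,0,10],
    [0,0,5],
    [0,0,3],
    [0,0,2],
    [0,0,0],
  ],
  rot=[
    [0,0,0],
    [0,0,0],
    [0,0,0],
    [0,0,0],
    [0,0,0],
    [0,0,0],
    [0,0,0],
  ],
  gripper=[30,30,30,30,30,30,30],
)

```text
t: 26.02
tcp_pos: [0.5618, -0.3949, 0.0903]
tcp_rot: [-2.279, -2.162, 0.0]
wrist_force: [-0.5, -0.4, -3.1]
finger_gap: 0.062
grip_force: 30.0
```

>>> servo_tool(
  travel=[
    [0,0,1],
    [0,0,1],
    [0,0,1],
    [0,0,0.5],
    [0,0,0],
  ],
  rot=[
    [0,0,0],
    [0,0,0],
    [0,0,0],
    [0,0,0],
    [0,0,0],
  ],
  gripper=[30,30,30,30,30],
)

```text
t: 26.43
tcp_pos: [0.5619, -0.3949, 0.0872]
tcp_rot: [2.279, 2.162, -0.0]
wrist_force: [0.4, 0.1, -2.4]
finger_gap: 0.0618
grip_force: 30.0
```

>>> servo_tool(
  travel=[
    [0,0,0.5],
    [0,0,0.5],
    [0,0,0],
  ],
  rot=[
    [0,0,0],
    [0,0,0],
    [0,0,0],
  ],
  gripper=[30,30,30],
)

```text
t: 26.68
tcp_pos: [0.5618, -0.3948, 0.0861]
tcp_rot: [-2.28, -2.162, 0.0]
wrist_force: [-0.1, -0.5, -1.9]
finger_gap: 0.0622
grip_force: 30.0
```

>>> servo_tool(
  travel=[
    [0,0,0.5],
    [0,0,0.5],
    [0,0,0],
  ],
  rot=[
    [0,0,0],
    [0,0,0],
    [0,0,0],
  ],
  gripper=[30,30,30],
)

```text
t: 26.93
tcp_pos: [0.5619, -0.3949, 0.086]
tcp_rot: [2.279, 2.162, -0.0]
wrist_force: [-1.9, 1.1, 4.4]
finger_gap: 0.062
grip_force: 30.0
```

>>> servo_tool(
  travel=[
    [0,0,0],
    [0,0,0],
    [0,0,0],
    [0,0,0],
    [0,0,0],
    [0,0,0],
    [0,0,-5],
    [0,0,-15],
    [0,0,-25],
    [0,0,-30],
    [0,0,-30],
    [0,0,-30],
    [0,0,-30],
    [0,0,-20],
    [0,0,0],
    [0,0,0],
  ],
  rot=[
    [0,0,0],
    [0,0,0],
    [0,0,0],
    [0,0,0],
    [0,0,0],
    [0,0,0],
    [0,0,0],
    [0,0,0],
    [0,0,0],
    [0,0,0],
    [0,0,0],
    [0,0,0],
    [0,0,0],
    [0,0,0],
    [0,0,0],
    [0,0,0],
  ],
  gripper=[85,85,85,85,85,85,85,85,85,85,85,85,85,85,85,85],
)

```text
t: 28.27
tcp_pos: [0.562, -0.3949, 0.2715]
tcp_rot: [2.278, 2.16, 0.0]
wrist_force: [-0.3, -0.1, -1.1]
finger_gap: 0.085
grip_force: 0.0
```

>>> servo_tool(
  travel=[
    [-20,0,0],
    [-30,0,0],
    [-30,0,0],
    [-20,0,0],
    [0,0,0],
    [0,0,0],
  ],
  rot=[
    [0,0,0],
    [0,0,0],
    [0,0,0],
    [0,0,0],
    [0,0,0],
    [0,0,0],
  ],
  gripper=[85,85,85,85,85,85],
)

```text
t: 28.77
tcp_pos: [0.5559, -0.4952, 0.268]
tcp_rot: [-2.279, -2.158, -0.0]
wrist_force: [0.9, 0.1, -0.0]
finger_gap: 0.0852
grip_force: 0.0
```

```bash
python3 - <<'E'
from h import *
wsave('w6'); s=read_state(); print(s['tcp_pos'],s['t'])
c,_=look('scene'); im=c['image']; w=cv2.imread('pics/w6.png')
f=lambda im,x,y:cv2.resize(im[y:y+100,x:x+133],(400,300),interpolation=cv2.INTER_CUBIC)
g=cv2.resize(w[0:150,230:430],(400,300),interpolation=cv2.INTER_CUBIC)
cv2.imwrite('pics/fin.png',np.vstack([np.hstack([f(im,155,262),f(im,365,85)]),np.hstack([g,cv2.copyMakeBorder(cv2.resize(im,(400,250)),0,50,0,0,cv2.BORDER_CONSTANT)])]))
E
```

```text
[ 0.55627551 -0.49426532  0.26855996] 28.8167
```

View pics/fin.png

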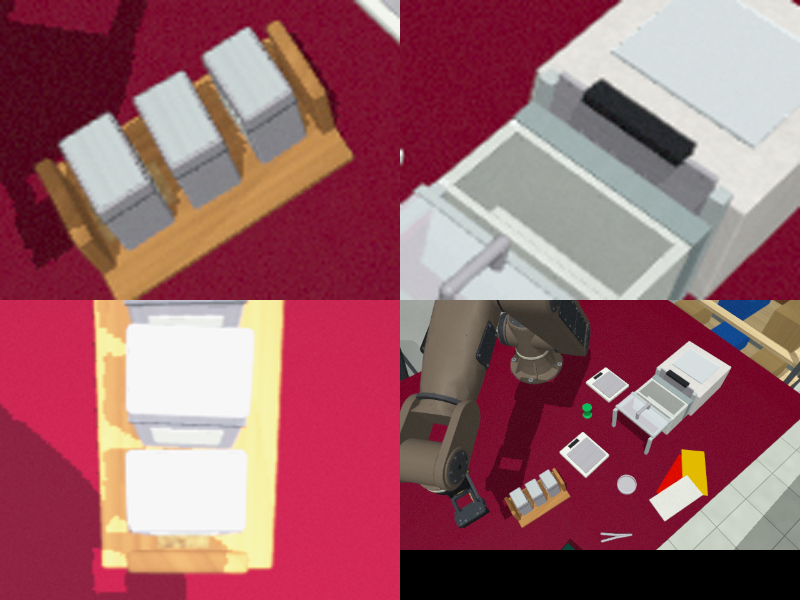

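The final picture shows all three tins upright in line, the gate shut, the hatch open, and the spool and dish in place. One numeric check of the placing before I hand in.

```bash
python3 - <<'E'
from h import *
np.set_printoptions(precision=4,suppress=True)
w=lambda x,y:onz(ray('w6',(230+x/2,y/2)),.11)[:2]
y0=300
A=[w(x,y-y0) for x,y in((126,452),(246,450),(246,533),(129,535))]
B=[w(x,y-y0) for x,y in((126,325),(253,325),(252,415),(128,417))]
a,b=np.mean(A,0),np.mean(B,0); print(a,b,b-a)
S=lambda x,y:onz(ray('scene',(155+x/3.008,262+y/3)),.11)[:2]
print(np.mean([S(*p) for p in((60,148),(109,115),(156,180),(106,216))],0),np.mean([S(*p) for p in((135,97),(184,72),(231,137),(180,167))],0))
E
```

```text
[ 0.563  -0.3973] [ 0.5674 -0.3413] [0.0045 0.056 ]
[ 0.567  -0.3925] [ 0.57   -0.3353]
```

Spacing to the next tin is 56 mm and the row lines up, so I'm handing in.

```bash
python3 -c "
from workcell import job_done; print(job_done())"
```

```text
the job is handed in; nothing more can be done
None
```

The job is done and handed in, with no verdict returned: I pressed the gate shut against its stop (about 31 N), opened the hatch about 118 mm, and stood the tin on the scale, then in the rack's vacant place, upright and in line, 56 mm from the next tin.

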